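# Load the relay carrier and index the feeder three strokes

## Robot

A 6-joint arm with a two-finger parallel gripper is mounted at the origin on a cart in front of the work surface, level with it; the furniture and walls round the work are solid. World frame = base frame: x ahead of the robot, y to its left, z up, the work surface at z = 0. Lengths are in m, angles in rad, forces in N, time in s.
With the tool pointing down it reaches from about 0.25 to 0.725 m from the base axis. Payload 4 kg.
Tool frame: the origin (TCP) lies on the centre line of the jaws, within the pads' length; the fingertips stand 11 mm ahead of it and the grasp point (between the pads) lies 8 mm behind it (bot.nose_length is the distance from the TCP to the fingertips, in m); z points along the fingers, y is the direction in which the jaws open and shut (so a half turn about z gives the same grasp; the last joint's range is limited). The gripper opens to 85 mm and grips with 20 to 120 N. Pads are 22 mm wide; open, the fingers measure 114 mm over their backs; the gripper's body (76 mm by 85 mm) begins 54 mm behind the grasp point. The pads swing forward as they close: fully open they stand 13 mm farther back than shut.
Start: joints at [1.295, 0.241, 0.005, 1.335, 0, 1.571], TCP at [0.136, 0.481, 0.242] pointing down, gripper open.
Joint ranges: [-2.72, 2.72], [-1.05, 1.87], [-1.09, 1.28], [-1.99, 2.15], [-1.42, 1.44], [-3.14, 3.14]. Speed limits (rad/s): [2.79, 2.79, 3.14, 3.14, 3.14, 3.14].

## Interface

Orientations are given as a unit quaternion [x, y, z, w].
In Python, from workcell import bot gives the robot as it stands.
- The arm moves only by the tool play_rows, never from a script. Its argument "plan" is one flat list of numbers, 6 for each row, row after row: the shift along the tool's x, y, z in mm, then the turn, a rotation vector about the tool's x, y, z in rad. A call has 1 to 20 rows; each row shifts and turns the commanded pose from where the row before left it, along the tool's axes as they then stand; what a row does not reach is not made up. A row lasts 1/8 s, in which the tool goes at most 62.5 mm and 10.7 degrees, less where a joint would pass 70% of its speed; a pose out of reach is approached as far as the arm can. A call with a gripper value outside its range is refused whole. "hand" is the opening in per cent of the stroke, from 0 (shut) to 100 (fully open), set as the call begins (left out, the last holds). The fingers move at their own pace and stop on an object; the grip force is fixed at half the most. Time passes only in rows, so rows that do not move let the fingers close. It gives the time, the measured TCP pose, the force and the opening at its end, in the units of the state.
- bot.get_obs(): the state, without advancing time (a new reading comes with each control period).
- bot.camera(name): name is "scene" or "top"; returns a dict with "frame" (420x560x3 uint8, blue, green, red), "range_z" (420x560 float32, m along the optical axis (not along the pixel's ray), 0 where there is no reading), "K" (3x3 intrinsics, pixels), "cam_to_world" (4x4, takes a point from camera to world coordinates). Camera axes: x right, y down, z forward; pixel columns grow to the right and rows downward; lengths in m; the calibration is good to about 2 mm. A picture is of the moment at which its call begins.
- bot.job_done(): hands the job in, once; it reports no verdict.
Trained networks look in the newest picture that a camera, given by its name, has taken for a name from the list of things; names that differ only in an ending like _2 or _b are one class to them, and where a whole thing is asked for, a point or a joint stands for the part that bears it (a point fixed in the world has none). Each returns a list of dicts, best first, with "p" (0 to 1); they miss things now and then, are a little off and sometimes report something else, mostly with a low value. They report only what shows in the picture. A call takes as long as a camera call.
- bot.outline_of(query, camera): "mask" (420x560 bool, what is visible of it) and "point" ([row, column] in pixels, amid what is visible of it).
The state is a dict: "clock": time; "joint_pos": joint angles; "joint_vel": joint speeds; "tau": joint torques, N m; "eef_pos": TCP position; "tool_rot": TCP orientation; "ft_force": force on the tool from outside, world axes, zero at the start; "ft_torque": the same for the moment, N m; "grip_width": finger opening in m.
Only numpy, scipy, OpenCV 4.12 (cv2) and the standard library are available. Lean on these libraries where they do the work, as an engineer would, in place of code of your own. Each camera call takes 0.05 s, during which the arm holds its last target.

## Task

Set the relay carrier down on the feeder's loading apron and slide it away from the robot, under the two lips of the shuttle pocket, until it is fully home against the back stop. Let go of it, then press the feed lever down exactly three full strokes, letting the lever come all the way up after each, so that the carrier ends at the third station, in front of the probe block. Leave the loupe and the jar where they stand.

Things in the scene. Friction and masses are not known exactly. Their poses are not given: they have to be found in the camera images.
- feeder: Indexing feeder fixed on the bench: aluminium plate 146 x 225 x 8 mm. Origin on the bench under it; x points away from the robot, y left along the feed. Plate spans x -80..66, y -119..106 mm. Lever tower at x 41..61, y -112..-88, top 66 mm above the bench; all else but the lever is below 26 mm.
- apron (a point): Place to set the carrier down: middle of the bare loading apron, on the plate's top (8 mm above the bench), 53 mm in front of the pocket's home point when the shuttle is at 0. Axes as the feeder's. Free plate 27 mm to the front. (A tall fixed microscope, about 0.35 m high, stands left of the feeder at about x 0.45..0.75, y 0.2..0.5 m: swing the arm round it, close to the robot.)
- pocket_home (a point): Point on the shuttle where the centre of the carrier's underside lies when fully home, on the plate's top; axes as the feeder's, moves with the shuttle. Back stop at x = +22 mm, cheeks at y = -24 and +24 mm. Two lips (x -14..22) overhang inwards to y = -16 and +16, underside 8.5 and top 13 mm above the plate. No floor: the carrier slides on the plate.
- pocket_mouth (a point): Middle of the pocket's open front, 22 mm in front of pocket_home, on the plate's top. The mouth is about 56 mm wide and narrows to 48 mm over the first 8 mm.
- fence (a point): On the fixed fence, 9 mm high, left of the loading gap: its inner face, which keeps the carrier in the pocket once the shuttle has moved; a carrier much short of home jams on its slanted end. The black probe block in front of it (21 mm high above the bench) marks the third station.
- shuttle (a joint): Travel of the shuttle to the left (feeder's +y), m: within 0.003 of 0 at the loading station; stations 1, 2, 3, 4 at 0.020, 0.040, 0.060, 0.080. Held by 4 N of friction, moved on by the lever's pawl.
- feed_lever (a joint): Angle of the feed lever, rad: 0 up (rest), 0.65 fully down at its stop. A spring lifts it when let go; pressing the handle down takes 3 to 9 N. One full stroke moves the shuttle on to the next station; it must rise fully to catch the next tooth.
- lever_handle (a point): Centre of the lever's handle, a black round bar 16 mm thick, 40 mm long, lying along the feeder's x at its right (-y) end. Moves with the lever: centre 77 mm above the bench when up, 36 mm when fully down, shifting under 4 mm sideways. Arm 65 mm long.
- carrier_grip (a point): Point on the loose relay carrier, on its centre line 36 mm above its underside; axes along its sides. Flange 44 x 44 x 5 mm, on it a grey stem 24 x 24 mm from 5 to 39 mm above the underside, then a black relay 24 x 20 x 8 mm (47 mm in all). About 150 g. Stands on the bench, right of the feeder; quarter turns make no difference.
- carrier: The same carrier; origin at the centre of its underside.
- loupe: Black cylindrical loupe 38 mm in diameter, 28 mm high, loose on the bench; origin under its centre. Bystander.
- jar: Small white jar with black lid, 38 mm in diameter, 40 mm high, loose on the bench; origin under its centre. Bystander.

How it is judged:
On the way, in this order (a step that is already met when the one before it is completed fails the run):
1. the carrier is fully home in the pocket at the loading station, let go (x of carrier_grip in the frame of pocket_home between -0.003 and 0.003 m and y of carrier_grip in the frame of pocket_home between -0.004 and 0.004 m and z of carrier_grip in the frame of pocket_home between 0.033 and 0.039 m and angle between carrier_grip's own z axis and vertical below 0.08 rad and value of joint shuttle below 0.006 m and value of joint feed_lever below 0.08 rad and contact force between the fingers and carrier below 0.1 N), for 0.1 s.
2. first stroke: lever pressed down, shuttle at station 1 with the carrier home (value of joint feed_lever above 0.55 rad and value of joint shuttle between 0.016 and 0.024 m and x of carrier_grip in the frame of pocket_home between -0.003 and 0.003 m and y of carrier_grip in the frame of pocket_home between -0.004 and 0.004 m and z of carrier_grip in the frame of pocket_home between 0.033 and 0.039 m and angle between carrier_grip's own z axis and vertical below 0.08 rad), for 0.02 s.
3. lever back up after the first stroke, shuttle still at station 1 (value of joint feed_lever below 0.08 rad and value of joint shuttle between 0.016 and 0.024 m and x of carrier_grip in the frame of pocket_home between -0.003 and 0.003 m and y of carrier_grip in the frame of pocket_home between -0.004 and 0.004 m and z of carrier_grip in the frame of pocket_home between 0.033 and 0.039 m and angle between carrier_grip's own z axis and vertical below 0.08 rad), for 0.02 s.
4. second stroke: lever pressed down, shuttle at station 2 with the carrier home (value of joint feed_lever above 0.55 rad and value of joint shuttle between 0.036 and 0.044 m and x of carrier_grip in the frame of pocket_home between -0.003 and 0.003 m and y of carrier_grip in the frame of pocket_home between -0.004 and 0.004 m and z of carrier_grip in the frame of pocket_home between 0.033 and 0.039 m and angle between carrier_grip's own z axis and vertical below 0.08 rad), for 0.02 s.
5. lever back up after the second stroke, shuttle still at station 2 (value of joint feed_lever below 0.08 rad and value of joint shuttle between 0.036 and 0.044 m and x of carrier_grip in the frame of pocket_home between -0.003 and 0.003 m and y of carrier_grip in the frame of pocket_home between -0.004 and 0.004 m and z of carrier_grip in the frame of pocket_home between 0.033 and 0.039 m and angle between carrier_grip's own z axis and vertical below 0.08 rad), for 0.02 s.
6. third stroke: lever pressed down, shuttle at station 3 with the carrier home (value of joint feed_lever above 0.55 rad and value of joint shuttle between 0.056 and 0.064 m and x of carrier_grip in the frame of pocket_home between -0.003 and 0.003 m and y of carrier_grip in the frame of pocket_home between -0.004 and 0.004 m and z of carrier_grip in the frame of pocket_home between 0.033 and 0.039 m and angle between carrier_grip's own z axis and vertical below 0.08 rad), for 0.02 s.
At the end, for the whole second after the job is handed in: The shuttle stands at the third station (60 mm, within 4 mm), the lever is up (below 0.08 rad), and the carrier stands upright (within 0.08 rad) in the pocket, within 3 mm of fully home front to back, within 4 mm of its middle sideways and not lifted by more than 3 mm, at rest (value of joint shuttle between 0.056 and 0.064 m and value of joint feed_lever below 0.08 rad and x of carrier_grip in the frame of pocket_home between -0.003 and 0.003 m and y of carrier_grip in the frame of pocket_home between -0.004 and 0.004 m and z of carrier_grip in the frame of pocket_home between 0.033 and 0.039 m and angle between carrier_grip's own z axis and vertical below 0.08 rad and linear speed of carrier below 0.01 m/s and velocity of joint shuttle between -0.005 and 0.005 m/s); the robot touches nothing.
It fails at once if the loupe is moved by more than 20 mm (distance of loupe from where it was at the start of the episode above 0.02 m).
It fails at once if the jar is moved by more than 20 mm (distance of jar from where it was at the start of the episode above 0.02 m).
It fails at once if the shuttle goes past the third station (value of joint shuttle above 0.068 m).
It also fails if it takes over 66 s, if anything falls off the work surface, if the arm or the gripper's body presses on something with over 40 N, if the wrist force passes 120 N, or if a joint passes its speed limit or range.

## Working session

There is one attempt and no reset: what is moved stays moved. The work goes in short steps, Python scripts to look and compute and a tool call to move; the robot and the scene stay as the last step left them, time stands still between calls to the robot, and variables do not carry over. Pictures are saved under pics/ and viewed, and the job is handed in when it is done.

Besides the shell and the picture viewer there is one more tool, called after "Request:" by a JSON object that holds its "api" and its "payload", one argument or row to a line. play_rows: Moves the arm, as the interface text tells. Its arguments: {"type":"object","properties":{"plan":{"type":"array","items":{"type":"number"}},"hand":{"type":"number"}},"required":["plan"]}

```bash
mkdir -p pics; ls; cat > h.py <<'E'
import numpy as np, cv2
from workcell import bot
from scipy.spatial.transform import Rotation as R
def P(c,r,cc,z=None):
    K=c['K'];d=c['range_z'][int(r),int(cc)] if z is None else z
    p=np.array([(cc-K[0,2])/K[0,0]*d,(r-K[1,2])/K[1,1]*d,d,1]);return (c['cam_to_world']@p)[:3]
def cloud(c,mask):
    K=c['K'];r,cc=np.nonzero(mask&(c['range_z']>0));d=c['range_z'][r,cc]
    p=np.stack([(cc-K[0,2])/K[0,0]*d,(r-K[1,2])/K[1,1]*d,d,np.ones_like(d)])
    return (c['cam_to_world']@p)[:3].T,r,cc
def proj(c,w):
    q=np.linalg.inv(c['cam_to_world'])@np.append(w,1);q=c['K']@q[:3];return q[:2]/q[2]
E
python3 - <<'E'
from h import *
for n in ['scene','top']:
    c=bot.camera(n); cv2.imwrite(f'pics/{n}0.png',c['frame']); np.savez(f'{n}0.npz',**c)
    print(n,c['K'][0,0],c['cam_to_world'].round(3).tolist())
    for q in ['feeder','carrier','loupe','jar','lever_handle','shuttle','carrier_grip','fence']:
        for o in bot.outline_of(q,n)[:2]:
            p,_,_=cloud(c,o['mask']); print(q,round(o['p'],2),o['point'],o['mask'].sum(),np.median(p,0).round(3) if len(p) else None,p.min(0).round(3) if len(p) else '',p.max(0).round(3) if len(p) else '')
o=bot.get_obs();print(o)
E
```

```text
pics
scene 499.3258528224127 [[0.911, -0.165, 0.379, 0.122], [-0.413, -0.402, 0.817, -0.997], [0.018, -0.9, -0.435, 0.511], [0.0, 0.0, 0.0, 1.0]]
feeder 0.72 [210.2, 255.8] 3332 [ 0.487 -0.055  0.009] [ 0.404 -0.18  -0.002] [0.637 0.121 0.086]
carrier 0.84 [258.8, 258.3] 556 [ 0.41  -0.243  0.019] [ 0.385 -0.265 -0.   ] [ 0.457 -0.142  0.05 ]
loupe 0.72 [297.0, 295.2] 480 [ 0.42  -0.389  0.022] [ 0.404 -0.4    0.001] [ 0.439 -0.363  0.03 ]
jar 0.7 [322.8, 348.9] 747 [ 0.463 -0.486  0.033] [ 0.45  -0.496 -0.001] [ 0.519 -0.427  0.042]
jar 0.41 [204.2, 298.5] 200 [ 0.533 -0.173  0.077] [ 0.513 -0.18  -0.   ] [ 0.585 -0.04   0.086]
lever_handle 0.78 [204.1, 299.5] 222 [ 0.534 -0.172  0.077] [ 0.513 -0.18  -0.001] [0.637 0.002 0.086]
shuttle 0.89 [207.6, 261.7] 401 [ 0.499 -0.04   0.017] [ 0.465 -0.068  0.006] [0.536 0.018 0.024]
carrier_grip 0.87 [262.7, 256.2] 519 [ 0.409 -0.243  0.019] [ 0.385 -0.265  0.001] [ 0.439 -0.222  0.05 ]
carrier_grip 0.39 [204.5, 297.5] 226 [ 0.533 -0.172  0.077] [ 0.513 -0.18  -0.   ] [0.631 0.    0.086]
fence 0.9 [208.4, 257.5] 3310 [ 0.485 -0.055  0.009] 
[... 1366 characters left out ...]
-0.004] [0.56  0.106 0.088]
{'clock': 0.9, 'joint_pos': array([1.29500806e+00, 2.40573940e-01, 5.01582803e-03, 1.33522067e+00,
       2.92971931e-05, 1.57079813e+00]), 'joint_vel': array([-0.00106317, -0.00040312,  0.0010757 , -0.00033829, -0.00074022,
        0.00140191]), 'tau': array([ 1.66380189e-03, -3.72195876e+01,  2.52692950e+01,  9.45696193e-04,
       -1.91276541e-05,  4.53920038e-06]), 'eef_pos': array([0.1361442 , 0.48110668, 0.24232555]), 'tool_rot': array([ 1.37458438e-01,  9.90507535e-01,  1.07006654e-05, -1.33040034e-05]), 'ft_force': array([-0.14938967, -0.4715101 ,  0.01583322]), 'ft_torque': array([ 0.00861652,  0.00056792, -0.0080832 ]), 'grip_width': 0.08523714264005063}
```

```bash
python3 - <<'E'
import cv2
a=cv2.imread('pics/top0.png')[190:310,150:430];cv2.imwrite('pics/top0z.png',cv2.resize(a,None,fx=2.8,fy=2.8,interpolation=2))
a=cv2.imread('pics/scene0.png')[150:350,160:400];cv2.imwrite('pics/scene0z.png',cv2.resize(a,None,fx=3,fy=3,interpolation=2))
E
```

```text
(no output)
```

View pics/top0z.png

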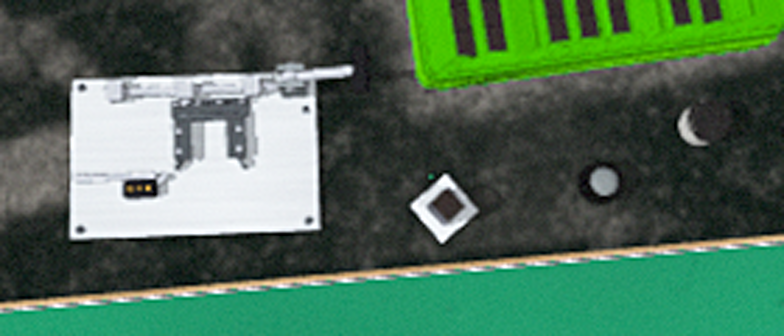

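View pics/scene0z.png

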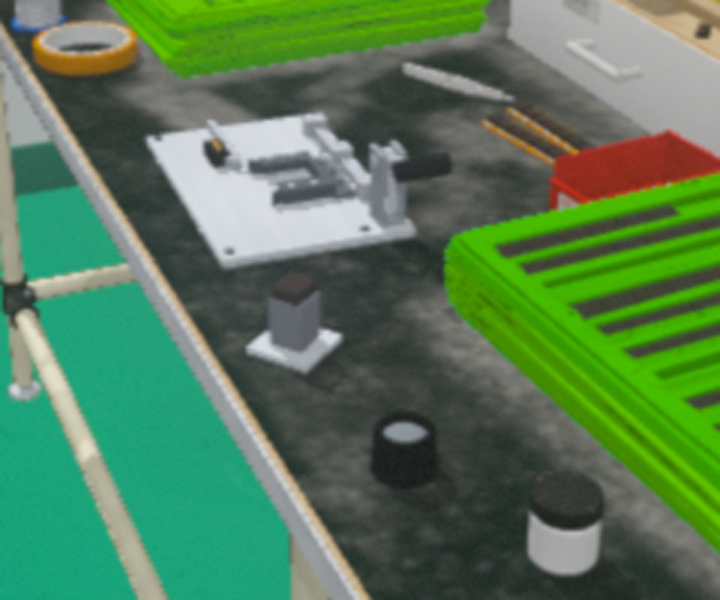

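View pics/scene0.png

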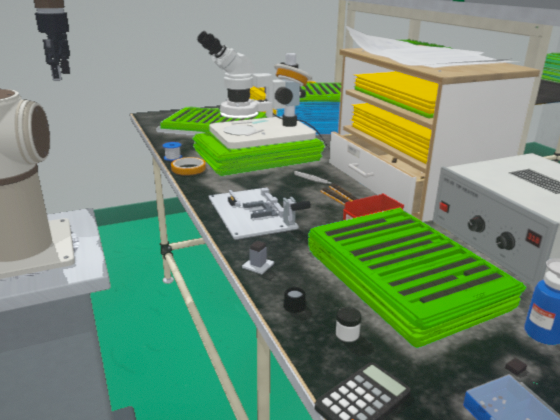

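The top view shows the feeder at about rows 217–275 and columns 175–265. The carrier, turned about 45°, is near (263,308), the loupe is at (254,365) and the jar at (233,401). The lever arm points right at (215,275). Next I'll fit exact poses.

```bash
python3 - <<'E'
from h import *
for n in ['top','scene']:
    c=dict(np.load(n+'0.npz')); M=np.ones(c['range_z'].shape,bool)
    p,r,cc=cloud(c,M); bgr=c['frame'][r,cc].astype(int)
    reg=(p[:,0]>.38)&(p[:,0]<.6)&(p[:,1]>-.2)&(p[:,1]<.13)
    bench=(np.abs(p[:,2])<.02)&(bgr.max(1)<70)&(p[:,0]>.38)&(p[:,0]<.6)&(p[:,1]>-.4)&(p[:,1]<.15)
    print(n,'bench z',np.median(p[bench,2]))
    pl=reg&(p[:,2]>.004)&(p[:,2]<.03)&(bgr.min(1)>130)
    rect=cv2.minAreaRect(p[pl][:,:2].astype(np.float32)*1000);print('plate',rect,np.median(p[pl,2]))
    h=(p[:,0]>.49)&(p[:,0]<.6)&(p[:,1]>-.22)&(p[:,1]<-.07)&(p[:,2]>.05)
    q=p[h]; print('tower/lever',len(q)); 
    for lo,hi in[(-.22,-.18),(-.18,-.17),(-.17,-.16),(-.16,-.15),(-.15,-.13),(-.13,-.11),(-.11,-.09)]:
        s=q[(q[:,1]>=lo)&(q[:,1]<hi)]
        if len(s):print(lo,hi,len(s),s.min(0).round(3),s.max(0).round(3))
    dk=h&(bgr.max(1)<80); q=p[dk]; print('dark',len(q),np.percentile(q,[5,50,95],axis=0).round(3).tolist() if len(q) else '')
    # carrier
    k=(p[:,0]>.36)&(p[:,0]<.47)&(p[:,1]>-.29)&(p[:,1]<-.18)
    t=k&(p[:,2]>.042); print('relay top',t.sum(),np.median(p[t],0).round(4),cv2.minAreaRect(p[t][:,:2].astype(np.float32)*1000))
    f=k&(p[:,2]>.001)&(p[:,2]<.012)&(bgr.min(1)>130); print('flange',f.sum(),cv2.minAreaRect(p[f][:,:2].astype(np.float32)*1000),cv2.boxPoints(cv2.minAreaRect(p[f][:,:2].astype(np.float32)*1000)).tolist())
    # shuttle dark grey
    s=(p[:,0]>.44)&(p[:,0]<.56)&(p[:,1]>-.09)&(p[:,1]<.04)&(p[:,2]>.012)&(p[:,2]<.026)&(bgr.max(1)<125)
    print('shuttle',s.sum(),p[s].min(0),p[s].max(0),cv2.minAreaRect(p[s][:,:2].astype(np.float32)*1000))
E
```

```text
top bench z 0.00019100236160135564
plate ((482.00982666015625, -8.796844482421875), (225.0081024169922, 145.525634765625), 87.33434295654297) 0.008462661158809115
tower/lever 267
-0.22 -0.18 1 [ 0.597 -0.219  0.052] [ 0.597 -0.219  0.052]
-0.18 -0.17 26 [ 0.513 -0.175  0.078] [ 0.55  -0.17   0.085]
-0.17 -0.16 72 [ 0.512 -0.17   0.073] [ 0.552 -0.16   0.088]
-0.16 -0.15 30 [ 0.514 -0.16   0.072] [ 0.547 -0.151  0.083]
-0.15 -0.13 30 [ 0.529 -0.149  0.064] [ 0.538 -0.131  0.077]
-0.13 -0.11 44 [ 0.525 -0.13   0.058] [ 0.544 -0.11   0.071]
-0.11 -0.09 64 [ 0.523 -0.11   0.05 ] [ 0.545 -0.093  0.069]
dark 116 [[0.513, -0.173, 0.075], [0.53, -0.166, 0.083], [0.549, -0.157, 0.087]]
relay top 78 [ 0.4131 -0.2314  0.0471] ((413.4548034667969, -231.47178649902344), (22.532123565673828, 19.889312744140625), 34.27079391479492)
flange 188 ((414.38677978515625, -232.05589294433594), (44.76906204223633, 44.881248474121094), 35.82376480102539) [[383.1025695800781, -226.96209716796875], [409.3713073730469, -263.3527526855469], [445.6709899902344, -237.14968872070312], [419.4022521972656, -200.75903
[... 729 characters left out ...]
0.096  0.067]
dark 138 [[0.514, -0.178, 0.073], [0.532, -0.175, 0.081], [0.55, -0.168, 0.085]]
relay top 106 [ 0.4122 -0.2385  0.047 ] ((414.0687561035156, -235.07469177246094), (25.243680953979492, 22.248289108276367), 33.09072494506836)
flange 188 ((413.84149169921875, -235.5946044921875), (46.39226531982422, 44.365997314453125), 35.286102294921875) [[382.0928039550781, -230.8865966796875], [407.7212219238281, -267.1015625], [445.5901794433594, -240.3026123046875], [419.9617614746094, -204.087646484375]]
shuttle 234 [ 0.44456459 -0.06789381  0.01200736] [0.52919921 0.03946033 0.02290201] ((490.9501037597656, -13.217071533203125), (70.89695739746094, 124.79624938964844), 14.928568840026855)
```

```bash
cat >> h.py <<'E'
def wrapz(yaw,k=0):pass
def rows(tgt,yaw=None,n=None,o=None):
    o=o or bot.get_obs();Rm=R.from_quat(o['tool_rot']);d=np.array(tgt)*1000-o['eef_pos']*1000
    t=Rm.inv().apply(d);y=Rm.apply([0,1,0]);cy=np.degrees(np.arctan2(y[1],y[0]))
    print('tool shift',t.round(1),'len',np.linalg.norm(d).round(1),'yaw now',cy.round(2),'tilt',np.degrees(np.arccos(-Rm.apply([0,0,1])[2])).round(2), end=' ')
    if yaw is not None: print('turn z',np.radians(-(yaw-cy)).round(4),end='')
    print()
E
python3 - <<'E'
from h import *
print(bot.nose_length)
yw=np.radians(-2.55)
for n,org in [('top',(489.3,-2.6)),('scene',(489.0,-6.2))]:
    c=dict(np.load(n+'0.npz'));p,r,cc=cloud(c,np.ones(c['range_z'].shape,bool));bgr=c['frame'][r,cc].astype(int)
    f=(p[:,:2]*1000-org)@np.array([[np.cos(yw),-np.sin(yw)],[np.sin(yw),np.cos(yw)]])
    # top-down maps in feeder frame, heights
    H=np.zeros((160,240));G=np.zeros((160,240,3),np.uint8)
    i=(66-f[:,0]).astype(int);j=(106-f[:,1]).astype(int);ok=(i>=0)&(i<160)&(j>=0)&(j<240)&(p[:,2]<.1)
    G[i[ok],j[ok]]=bgr[ok];H[i[ok],j[ok]]=p[ok,2]*1000
    G=cv2.dilate(G,np.ones((3,3)))
    G=cv2.resize(G,None,fx=3,fy=3,interpolation=0)
    for k in range(-80,61,20):cv2.putText(G,str(k),(0,3*(66-k)),0,.4,(0,0,255));cv2.line(G,(0,3*(66-k)),(720,3*(66-k)),(0,0,255),1)
    for k in range(-100,101,20):cv2.putText(G,str(k),(3*(106-k),12),0,.4,(0,0,255));cv2.line(G,(3*(106-k),0),(3*(106-k),480),(0,0,255),1)
    cv2.imwrite(f'pics/map_{n}.png',G)
    m=(p[:,2]>.016)&(p[:,2]<.03)&(f[:,0]>-40)&(f[:,0]<15)
    for a in range(-40,40,8):
        s=m&(f[:,0]>=a)&(f[:,0]<a+8)&(np.abs(f[:,1]+25)<50); print(n,a,np.sort(f[s,1]).round(0).astype(int).tolist())
    
    # bounding edges
E
```

```text
0.011
top -40 [23]
top -32 [18, 19, 21, 21, 23, 24]
top -24 [-52, -52, -50, -50, 5, 5, 7, 8, 10]
top -16 [-53, -53, -53, -50, -50, -50, -48, -48, -48, -47, -45, -45, -45, -43, -43, -42, -40, -40, -40, -5, -4, -4, -2, -2, -2, 0, 0, 1, 2, 3, 3, 5, 5, 6, 7, 8, 8]
top -8 [-53, -53, -52, -50, -50, -50, -48, -48, -48, -45, -45, -45, -43, -43, -43, -40, -40, -40, -6, -5, -5, -3, -2, -2, 0, 0, 0, 2, 3, 3, 5, 5, 5, 7, 8, 8]
top 0 [-53, -53, -52, -50, -50, -50, -48, -48, -48, -45, -45, -45, -43, -43, -43, -41, -40, -40, -5, -5, -5, -3, -2, -2, 0, 0, 1, 3, 3, 3, 5, 5, 5, 7, 8, 8]
top 8 [-53, -53, -53, -51, -51, -50, -49, -48, -48, -46, -45, -45, -43, -43, -43, -41, -41, -40, -5, -5, -5, -2, -2, -2, 0, 0, 0, 2, 3, 3, 5, 5, 5, 7, 8, 8]
top 16 []
top 24 []
top 32 []
scene -40 [24]
scene -32 [17, 18, 22, 23, 24]
scene -24 [-55, -54, -53, -53, -52, 3, 7, 8, 9, 9]
scene -16 [-57, -56, -56, -55, -55, -54, -53, -50, -50, -50, -49, -49, -45, -44, -41, -40, -39, -7, -5, -5, -5, -4, 1, 1, 2, 2, 4, 4, 6, 6, 7, 9]
scene -8 [-54, -54, -53, -53, -53, -52, -52, -51, -50, -48, -47, -46, -45, -45, -43, -41, -39, -8, -6, -6, -5, -5, -5, -4, -3, -2, 3, 3, 3, 4, 6]
scene 0 [-55, -53, -53, -53, -53, -52, -52, -51, -50, -46, -44, -44, -44, -44, -43, -43, -41, -5, -5, -5, -5, -5, -4, -3, -1, 0, 5, 6, 7, 10]
scene 8 [-56, -55, -54, -53, -53, -52, -52, -51, -51, -51, -50, -46, -43, -40, -40, -8, -6, -4, -4, -4, -3, -3, -3, -2, -2, 0, 1, 6, 7]
scene 16 []
scene 24 []
scene 32 []
```

View pics/map_top.png

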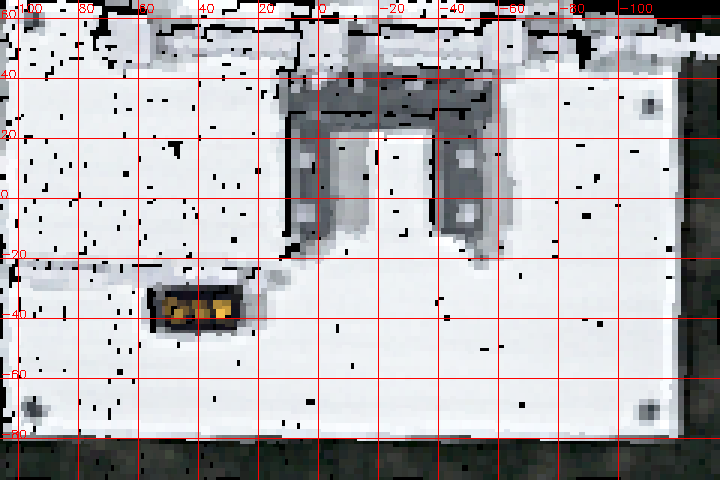

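View pics/map_scene.png

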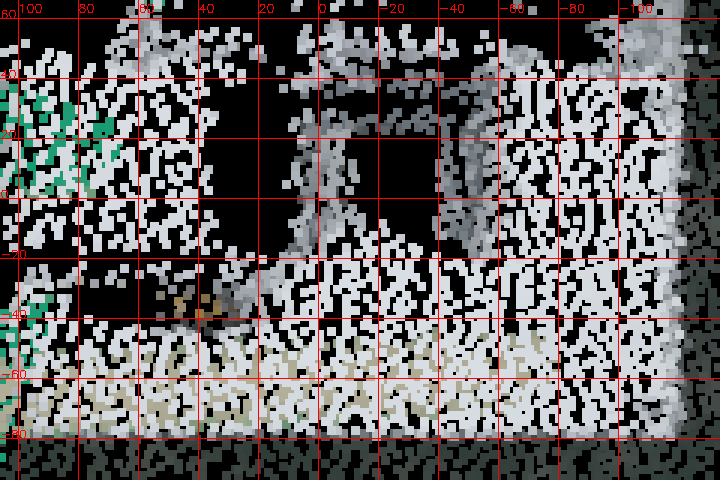

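Top map: the pocket lips put home at feeder (0, −22). World home is about (0.488, −0.026) and the feeder's yaw is about −2.6°. The carrier is at about (0.414, −0.234), turned 35.6°. First I swing the arm close to the robot.

```bash
python3 - <<'E'
from h import *
o=bot.get_obs();rows([.30,.15,.242],None,o=o)
o2=dict(o);o2['eef_pos']=np.array([.30,.15,.242]);rows([.414,-.234,.13],35.6,o=o2)
E
```

```text
tool shift [-247.8 -274.     0.3] len 369.4 yaw now 74.2 tilt 0.0 
tool shift [-214.3 -338.4  112. ] len 415.9 yaw now 74.2 tilt 0.0 turn z 0.6737
```

Request:
{"api": "play_rows", "payload": {
  "plan": [-35.4,-39.1,0,0,0,0,-35.4,-39.1,0,0,0,0,-35.4,-39.1,0,0,0,0,-35.4,-39.1,0,0,0,0,-35.4,-39.1,0,0,0,0,-35.4,-39.1,0,0,0,0,-35.4,-39.1,0,0,0,0,-26.8,-42.3,14,0,0,0,-26.8,-42.3,14,0,0,0,-26.8,-42.3,14,0,0,0,-26.8,-42.3,14,0,0,0,-26.8,-42.3,14,0,0,0,-26.8,-42.3,14,0,0,0,-26.8,-42.3,14,0,0,0,-26.8,-42.3,14,0,0,0,0,0,0,0,0,0.168,0,0,0,0,0,0.168,0,0,0,0,0,0.168,0,0,0,0,0,0.168,0,0,0,0,0,0],
  "hand": 100
}}

```text
clock: 3.4
eef_pos: [0.4143, -0.2338, 0.1304]
tool_rot: [0.455, 0.89, -0.0, 0.0]
ft_force: [0.5, -0.8, -0.7]
grip_width: 0.0853
```

```bash
python3 - <<'E'
from h import *
o=bot.get_obs();rows([.414,-.234,.03],35.6,o=o);print(o['clock'],o['eef_pos'],o['joint_pos'].round(2))
for n in ['scene','top']:
    c=bot.camera(n); cv2.imwrite(f'pics/{n}1.png',c['frame']);np.savez(f'{n}1.npz',**c)
    u=proj(c,o['eef_pos']+[0,0,-.011]);print(n,u)
    x,y=int(u[0]),int(u[1]);a=c['frame'][y-70:y+60,x-80:x+80].copy();cv2.imwrite(f'pics/{n}1z.png',cv2.resize(a,None,fx=4,fy=4,interpolation=2))
E
```

```text
tool shift [ -0.   -0.3 100.4] len 100.4 yaw now 35.81 tilt 0.01 turn z 0.0036
3.4 [ 0.41425399 -0.23378253  0.13035721] [-0.51  0.28 -0.26  1.04  0.    0.43]
scene [256.69886061 208.98311709]
top [312.41999945 259.76133403]
```

View pics/scene1z.png

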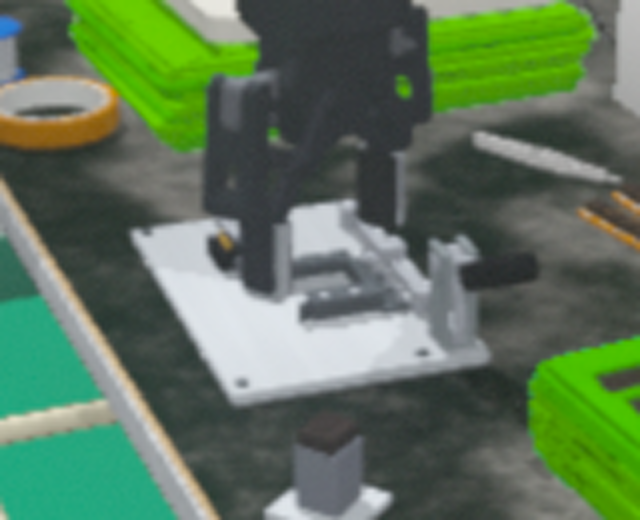

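View pics/top1z.png

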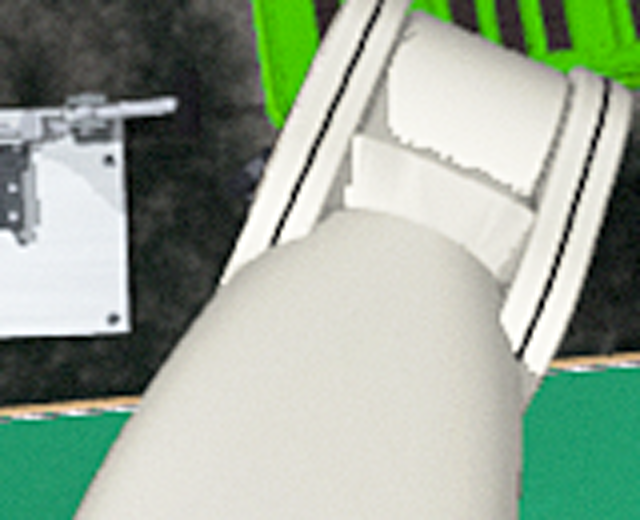

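The open jaws hang above the carrier, one finger on each side (scene zoom about (330,450)). I'll lower and grip.

Request:
{"api": "play_rows", "payload": {
  "plan": [0,0,40,0,0,0.003,0,0,35,0,0,0,0,-0.2,25.4,0,0,0,0,0,0,0,0,0]
}}

```text
clock: 4.0
eef_pos: [0.4123, -0.2328, 0.0282]
tool_rot: [0.457, 0.889, 0.0, -0.002]
ft_force: [0.5, -0.7, 0.1]
grip_width: 0.0852
```

Request:
{"api": "play_rows", "payload": {
  "plan": [0,0,0,0,0,0,0,0,0,0,0,0,0,0,0,0,0,0,0,0,0,0,0,0,0,0,0,0,0,0,0,0,0,0,0,0,0,0,0,0,0,0,0,0,0,0,0,0],
  "hand": 0
}}

```text
clock: 5.0
eef_pos: [0.4149, -0.2343, 0.031]
tool_rot: [0.458, 0.889, -0.0, 0.001]
ft_force: [-0.3, 0.4, 5.7]
grip_width: 0.0229
```

```bash
python3 - <<'E'
from h import *
o=bot.get_obs();print(o['grip_width'],o['eef_pos'],o['ft_force'])
c=bot.camera('scene');u=proj(c,o['eef_pos']);x,y=int(u[0]),int(u[1]);a=c['frame'][y-60:y+60,x-80:x+80];cv2.imwrite('pics/s2.png',cv2.resize(a,None,fx=5,fy=5,interpolation=2))
E
```

```text
0.022919771209421055 [ 0.41488402 -0.23428379  0.03097007] [-0.29358329  0.35881795  5.71028044]
```

View pics/s2.png

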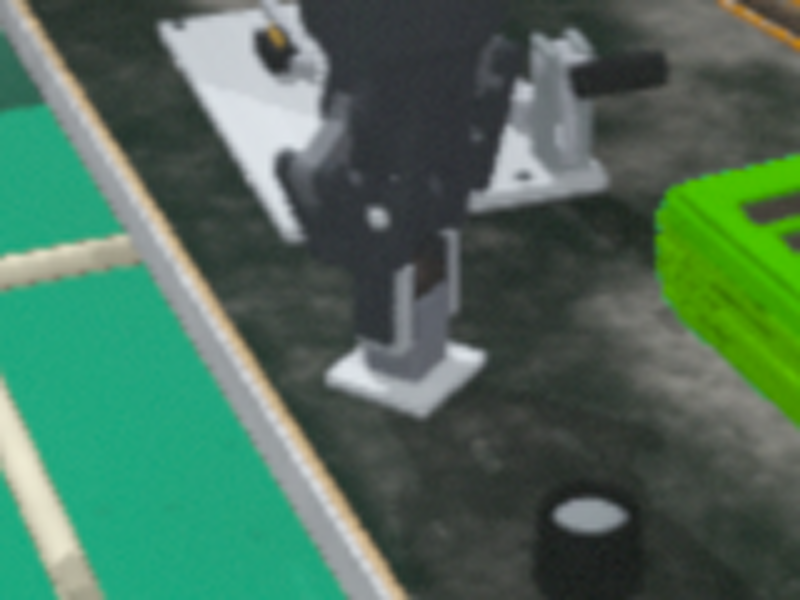

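The jaws hold the stem above the flange, width 22.9 mm. I'll lift it and turn it to the feeder's yaw.

Request:
{"api": "play_rows", "payload": {
  "plan": [0,0,-15,0,0,0,0,0,-30,0,0,0,0,0,-15,0,0,0,0,0,0,0,0,-0.12,0,0,0,0,0,-0.15,0,0,0,0,0,-0.15,0,0,0,0,0,-0.15,0,0,0,0,0,-0.15,0,0,0,0,0,-0.12,0,0,0,0,0,-0.06,0,0,0,0,0,0,0,0,0,0,0,0]
}}

```text
clock: 6.55
eef_pos: [0.4138, -0.2337, 0.0897]
tool_rot: [0.026, 1.0, 0.0, -0.0]
ft_force: [0.4, 0.7, -1.0]
grip_width: 0.0226
```

```bash
python3 - <<'E'
from h import *
o=bot.get_obs();rows([.4352,-.024,.06],87.45,o=o);print(o['clock'],o['eef_pos'],o['grip_width'])
E
```

```text
tool shift [-10.6 210.5  29.8] len 212.9 yaw now 87.04 tilt 0.03 turn z -0.0071
6.55 [ 0.41380719 -0.23372402  0.08971514] 0.022596605875388674
```

Request:
{"api": "play_rows", "payload": {
  "plan": [-2,35,0,0,0,-0.007,-2,40,0,0,0,0,-2,40,0,0,0,0,-2,40,0,0,0,0,-2,35,0,0,0,0,-1,20.5,0,0,0,0,0,0,30,0,0,0,0,0,0,0,0,0,0,0,0,0,0,0]
}}

```text
clock: 7.68
eef_pos: [0.4346, -0.0242, 0.0604]
tool_rot: [0.022, 1.0, -0.0, -0.0]
ft_force: [0.4, -0.6, -1.7]
grip_width: 0.0227
```

```bash
python3 - <<'E'
from h import *
o=bot.get_obs();rows([.4352,-.024,.06],87.45,o=o);print(o['clock'],o['eef_pos'],o['grip_width'])
for n in ['scene','top']:
    c=bot.camera(n);np.savez(f'{n}3.npz',**c);u=proj(c,o['eef_pos']);x,y=int(u[0]),int(u[1]);a=c['frame'][y-60:y+60,x-80:x+80];cv2.imwrite(f'pics/{n}3.png',cv2.resize(a,None,fx=5,fy=5,interpolation=2))
E
```

```text
tool shift [-0.6  0.3  0.4] len 0.7 yaw now 87.45 tilt 0.0 turn z 0.0
7.675 [ 0.43461891 -0.02424832  0.06035702] 0.022681852652932447
```

View pics/scene3.png

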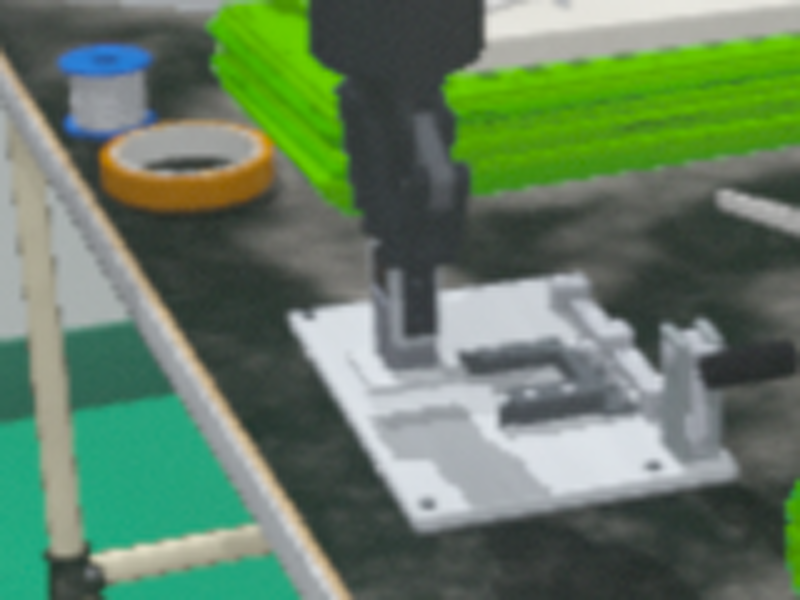

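View pics/top3.png

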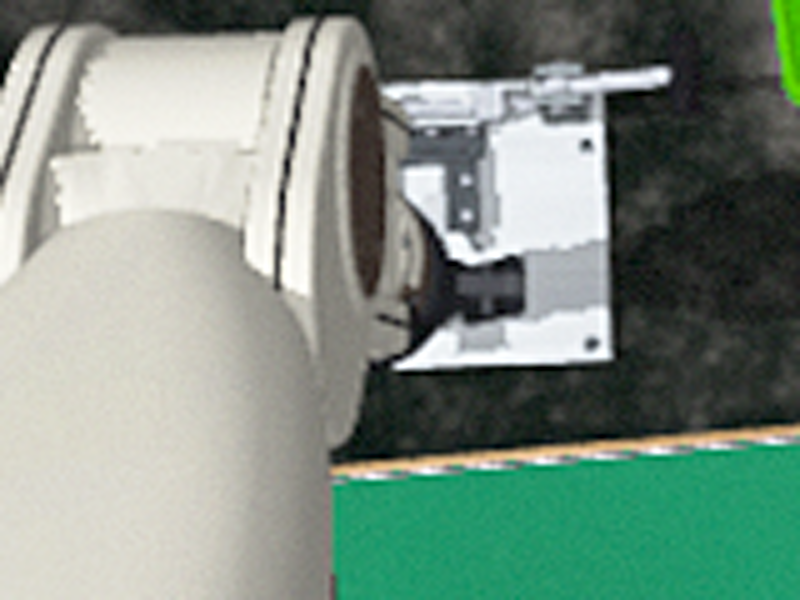

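Scene zoom: the carrier hangs level above the apron, flange at about (410,365), with the pocket to its right. I'll lower it nearly to the plate and check its alignment in that same picture.

Request:
{"api": "play_rows", "payload": {
  "plan": [-0.6,0.2,10,0,0,0,0,0,7,0,0,0,0,0,3.5,0,0,0,0,0,0,0,0,0,0,0,0,0,0,0]
}}

```text
clock: 8.4
eef_pos: [0.4351, -0.0239, 0.0393]
tool_rot: [0.022, 1.0, 0.0, -0.0]
ft_force: [-0.3, 0.7, -1.4]
grip_width: 0.0227
```

```bash
python3 - <<'E'
from h import *
o=bot.get_obs();print(o['clock'],o['eef_pos'],o['grip_width'],o['ft_force'])
n='scene';c=bot.camera(n);np.savez(f'{n}4.npz',**c);a=c['frame'][175:255,195:310];a=cv2.resize(a,None,fx=6.9,fy=6.9,interpolation=2)
cv2.imwrite(f'pics/{n}4.png',a)
yw=np.radians(-2.55);org=(489.0,-6.2)
p,r,cc=cloud(c,np.ones(c['range_z'].shape,bool));bgr=c['frame'][r,cc].astype(int)
f=(p[:,:2]*1000-org)@np.array([[np.cos(yw),-np.sin(yw)],[np.sin(yw),np.cos(yw)]])
m=(f[:,0]>-85)&(f[:,0]<-20)&(f[:,1]>-60)&(f[:,1]<20)
fl=m&(p[:,2]>.0105)&(p[:,2]<.016); print('flange',fl.sum(),np.percentile(f[fl],[2,10,50,90,98],axis=0).round(1).tolist())
st=m&(p[:,2]>.02)&(p[:,2]<.07); 
for a in range(20,70,10):
  s=m&(p[:,2]>a/1e3)&(p[:,2]<(a+10)/1e3); print(a,s.sum(),np.percentile(f[s],[2,50,98],axis=0).round(1).tolist())
E
```

```text
8.4 [ 0.4351104  -0.02388444  0.03927768] 0.022730341456703808 [-0.31726606  0.74050228 -1.40903276]
flange 136 [[-76.4, -46.5], [-74.3, -43.8], [-58.8, -33.6], [-33.7, -7.1], [-24.0, 15.0]]
20 40 [[-66.7, -39.6], [-60.6, -32.3], [-43.1, -17.4]]
30 48 [[-66.7, -46.6], [-60.5, -39.0], [-44.9, -4.7]]
40 62 [[-66.0, -49.0], [-60.2, -39.1], [-44.0, -4.0]]
50 64 [[-64.7, -47.6], [-60.2, -40.1], [-43.8, -6.6]]
60 41 [[-65.0, -48.5], [-59.7, -39.8], [-43.5, -2.9]]
```

View pics/scene4.png

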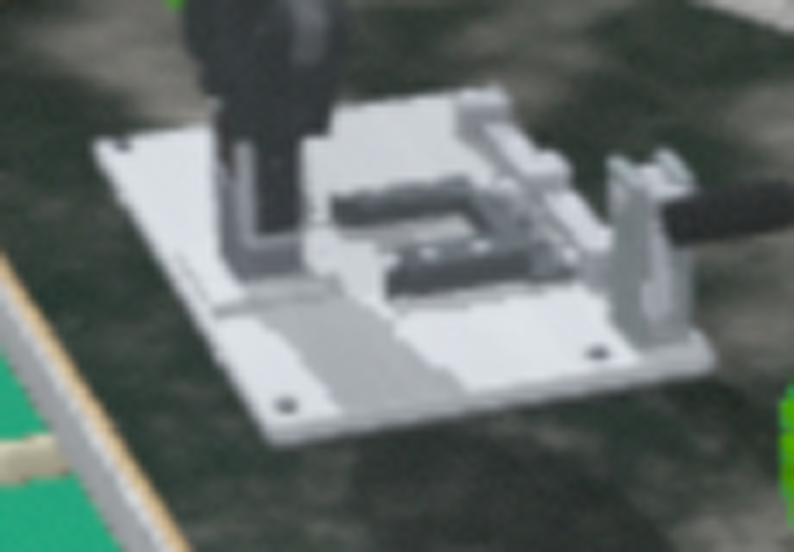

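```bash
cat > ov.py <<'E'
from h import *
def overlay(c,org,yawd,boxes,roi,s,fn):
    y=np.radians(yawd);Rz=np.array([[np.cos(y),-np.sin(y)],[np.sin(y),np.cos(y)]])
    r0,r1,c0,c1=roi;a=cv2.resize(c['frame'][r0:r1,c0:c1],None,fx=s,fy=s,interpolation=2)
    for (x0,x1,y0,y1,z,col) in boxes:
        q=[]
        for u,v in [(x0,y0),(x1,y0),(x1,y1),(x0,y1)]:
            w=np.array(org)+Rz@[u,v];px=proj(c,np.array([w[0],w[1],z])/1000);q.append(((px-[c0,r0]+.5)*s))
        cv2.polylines(a,[np.round(q).astype(int)],True,col,1)
    cv2.imwrite(fn,a)
PL=(-80,66,-119,106,8,(0,0,255))
def lips(s=0,yh=-22):return [(-14,22,yh+s+16,yh+s+32,21,(0,160,0)),(-14,22,yh+s-32,yh+s-16,21,(0,160,0))]
def car(xf,yf,z0=8,col=(255,0,0)):return [(xf-22,xf+22,yf-22,yf+22,z0,col),(xf-22,xf+22,yf-22,yf+22,z0+5,col),(xf-12,xf+12,yf-12,yf+12,z0+39,(255,0,255)),(xf-12,xf+12,yf-12,yf+12,z0+5,(255,0,255))]
E
python3 - <<'E'
from ov import *
c=dict(np.load('scene4.npz'))
overlay(c,(489.0,-6.2),-2.55,[PL]+lips()+car(-53,-22),(175,255,195,310),6.9,'pics/ov4.png')
c=dict(np.load('top0.npz'))
overlay(c,(489.3,-2.6),-2.55,[PL]+lips(),(205,285,165,285),6.5,'pics/ov0t.png')
E
```

```text
(no output)
```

View pics/ov4.png

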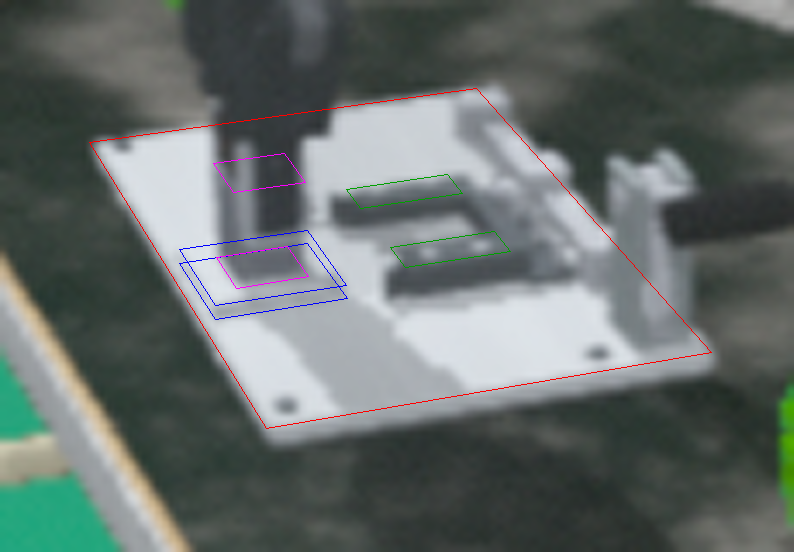

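View pics/ov0t.png

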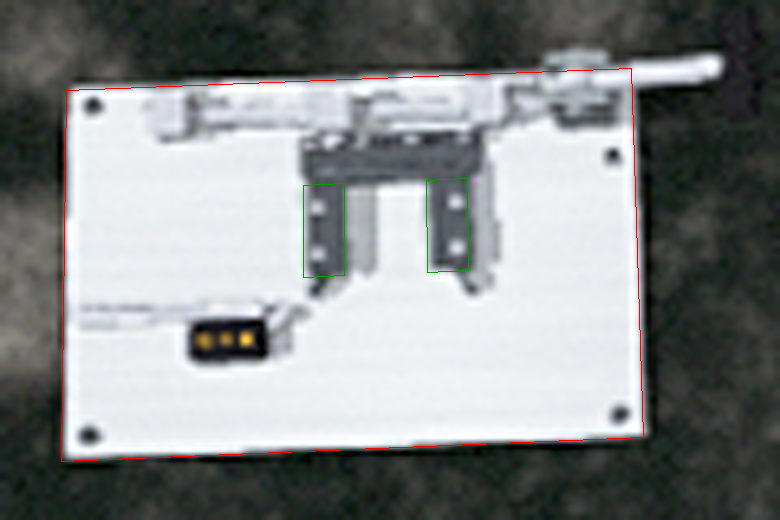

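```bash
python3 - <<'E'
from ov import *
c=dict(np.load('scene4.npz'));c['frame']=np.clip((c['frame'].astype(float)-120)*2.2,0,255).astype(np.uint8)
roi=(203,228,214,258)
overlay(c,(489.0,-6.2),-2.55,[],roi,18,'pics/a.png')
overlay(c,(489.0,-6.2),-2.55,[PL]+car(-53,-22)[:2],roi,18,'pics/b.png')
a=cv2.imread('pics/a.png');b=cv2.imread('pics/b.png');b=b[:300]
cv2.imwrite('pics/ab.png',cv2.resize(np.vstack([a[:300],b]),(790,598)))
E
```

```text
(no output)
```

View pics/a.png

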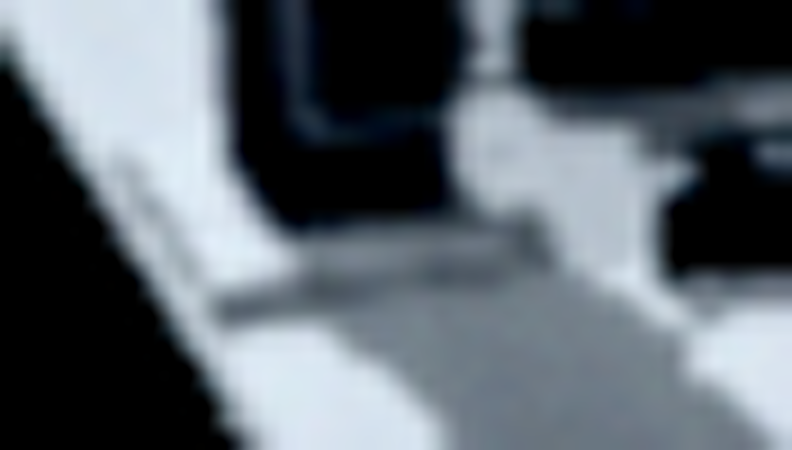

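View pics/b.png

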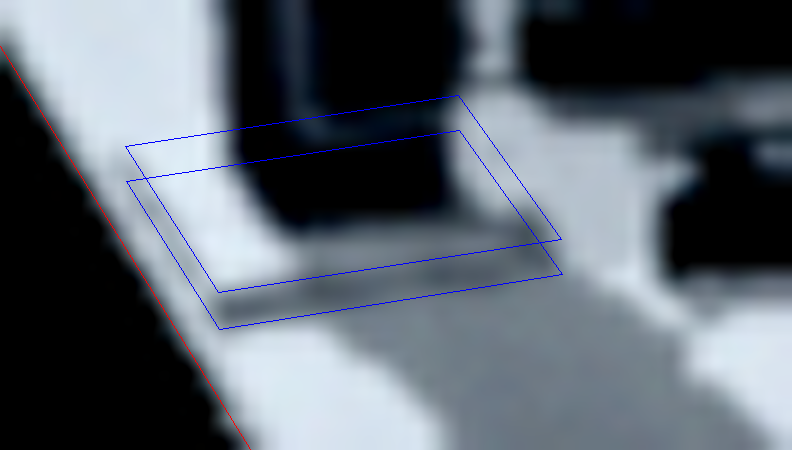

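The carrier lines up with the pocket axis in the scene overlay; the flange edges sit at the predicted lines to within 1 mm. I'll touch down and slide it under the lips.

Request:
{"api": "play_rows", "payload": {
  "plan": [0,0,0.5,0,0,0,-5,0,0,0,0,0,-6,0,0,0,0,0,-6,0,0,0,0,0,-6,0,0,0,0,0,-5,0,0,0,0,0,0,0,0,0,0,0]
}}

```text
clock: 9.32
eef_pos: [0.4642, -0.0252, 0.039]
tool_rot: [0.022, 1.0, -0.0, 0.001]
ft_force: [0.7, 0.3, -0.5]
grip_width: 0.023
```

```bash
python3 - <<'E'
from ov import *
o=bot.get_obs();print(o['clock'],o['eef_pos'],o['grip_width'],o['ft_force'],o['ft_torque'])
c=bot.camera('scene');np.savez('scene5.npz',**c)
xf=-25
overlay(c,(489.0,-6.2),-2.55,[PL]+car(xf,-22)[:2]+lips(),(180,250,210,310),7.5,'pics/ov5.png')
E
```

```text
9.325 [ 0.46415691 -0.02516754  0.03895804] 0.022977429384566178 [ 0.71900857  0.27194801 -0.45111548] [ 0.03482124 -0.10954966 -0.02187099]
```

View pics/ov5.png

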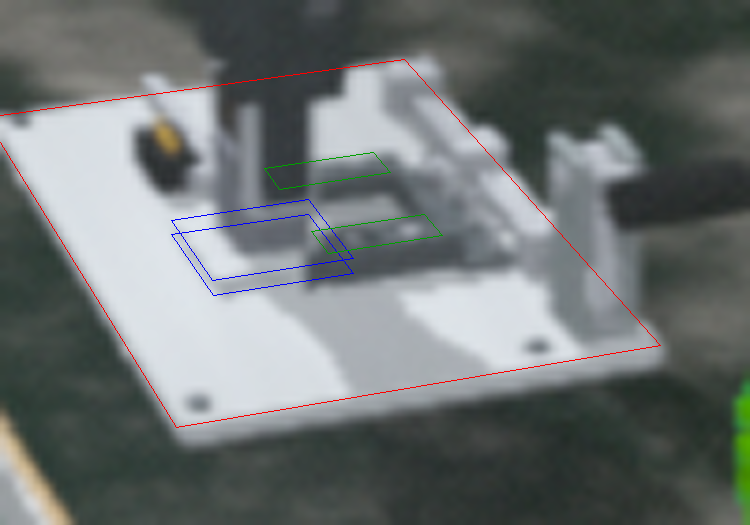

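Right flank is entering the mouth (zoom (320,270)) with no side force. I'll carry on.

Request:
{"api": "play_rows", "payload": {
  "plan": [-4,0,0,0,0,0,-4,0,0,0,0,0,-4,0,0,0,0,0,-4,0,0,0,0,0,-2,0,0,0,0,0,0,0,0,0,0,0]
}}

```text
clock: 10.12
eef_pos: [0.4816, -0.0259, 0.039]
tool_rot: [0.022, 1.0, -0.0, 0.0]
ft_force: [-0.8, -0.5, 2.9]
grip_width: 0.0226
```

Request:
{"api": "play_rows", "payload": {
  "plan": [-1,0,0,0,0,0,-1,0,0,0,0,0,-1,0,0,0,0,0,0,0,0,0,0,0]
}}

```text
clock: 10.62
eef_pos: [0.4838, -0.026, 0.039]
tool_rot: [0.022, 1.0, 0.0, -0.0]
ft_force: [-4.4, -0.1, 5.7]
grip_width: 0.0225
```

Request:
{"api": "play_rows", "payload": {
  "plan": [-1,0,-0.3,0,0,0,-1,0,0,0,0,0,0,0,0,0,0,0]
}}

```text
clock: 11.0
eef_pos: [0.4864, -0.0261, 0.039]
tool_rot: [0.022, 1.0, 0.0, 0.0]
ft_force: [0.2, -0.3, -1.0]
grip_width: 0.0226
```

```bash
python3 - <<'E'
from ov import *
o=bot.get_obs();print(o['clock'],o['eef_pos'],o['grip_width'],o['ft_force'],o['ft_torque'])
c=bot.camera('scene');np.savez('scene6.npz',**c)
overlay(c,(489.0,-6.2),-2.55,[],(180,250,210,310),7.5,'pics/ov6.png')
E
```

```text
11.0 [ 0.48636813 -0.02611061  0.03898495] 0.022599777300119316 [ 0.24155614 -0.25586935 -1.01933463] [ 5.10372067e-02 -6.56419979e-02  5.05181356e-05]
```

View pics/ov6.png

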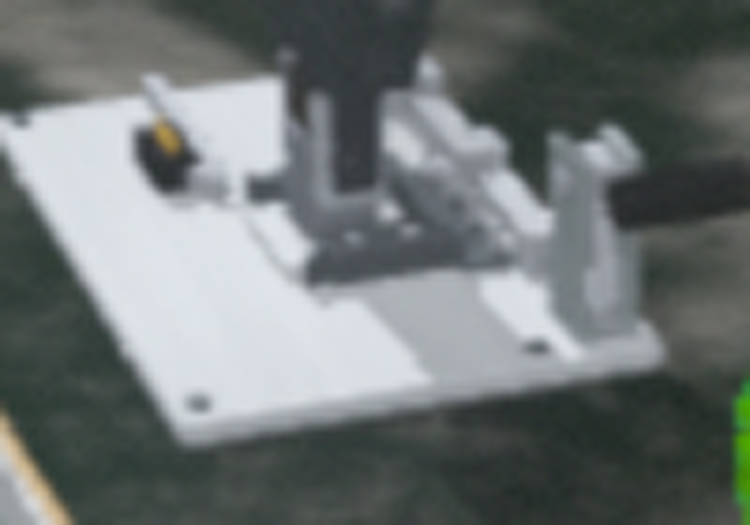

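The flange is under the lips, with its front edge at about zoom (285,255). The force fell away, so it isn't at the stop yet. I'll go on in 1 mm steps.

Request:
{"api": "play_rows", "payload": {
  "plan": [-1,0,0,0,0,0,-1,0,0,0,0,0,0,0,0,0,0,0]
}}

```text
clock: 11.42
eef_pos: [0.4882, -0.0262, 0.0391]
tool_rot: [0.022, 1.0, -0.0, -0.0]
ft_force: [-0.3, 0.5, -1.4]
grip_width: 0.0227
```

Request:
{"api": "play_rows", "payload": {
  "plan": [-1,0,0,0,0,0,-1,0,0,0,0,0,0,0,0,0,0,0]
}}

```text
clock: 11.8
eef_pos: [0.49, -0.0263, 0.0392]
tool_rot: [0.022, 1.0, 0.0, -0.0]
ft_force: [0.4, 0.2, -1.3]
grip_width: 0.0231
```

Request:
{"api": "play_rows", "payload": {
  "plan": [-1,0,0,0,0,0,-1,0,0,0,0,0,0,0,0,0,0,0]
}}

```text
clock: 12.18
eef_pos: [0.4902, -0.0263, 0.0391]
tool_rot: [0.022, 1.0, 0.0, -0.002]
ft_force: [-5.8, 0.4, 3.3]
grip_width: 0.0226
```

```bash
python3 - <<'E'
from ov import *
o=bot.get_obs();print(o['clock'],o['eef_pos'],o['grip_width'],o['ft_force'],o['ft_torque'])
c=bot.camera('scene');np.savez('scene7.npz',**c)
c['frame']=np.clip((c['frame'].astype(float)-60)*1.5,0,255).astype(np.uint8)
overlay(c,(489.0,-6.2),-2.55,[],(185,230,230,290),13,'pics/ov7.png')
overlay(c,(489.0,-6.2),-2.55,car(0,-22),(185,230,230,290),13,'pics/ov7b.png')
E
```

```text
12.175 [ 0.49021088 -0.0262984   0.03905687] 0.022569538508890714 [-5.756238    0.44927804  3.32794854] [ 0.07684132  1.16187673 -0.06494184]
```

View pics/ov7.png

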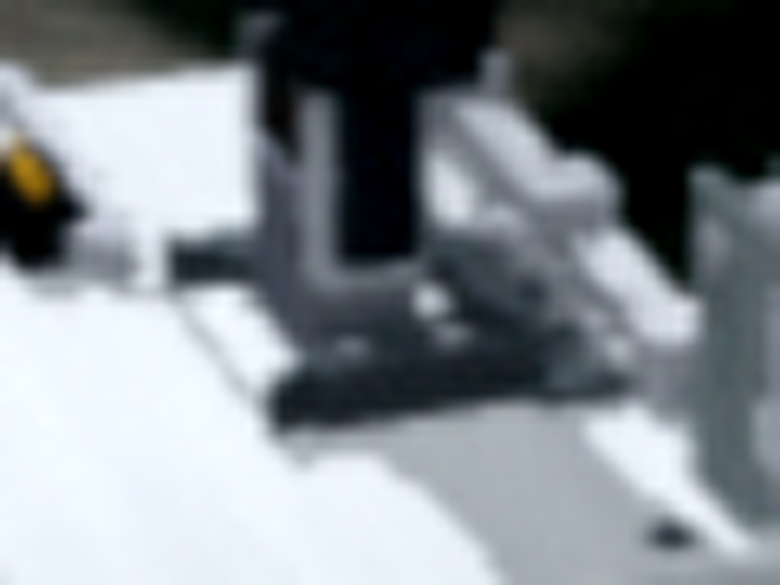

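View pics/ov7b.png

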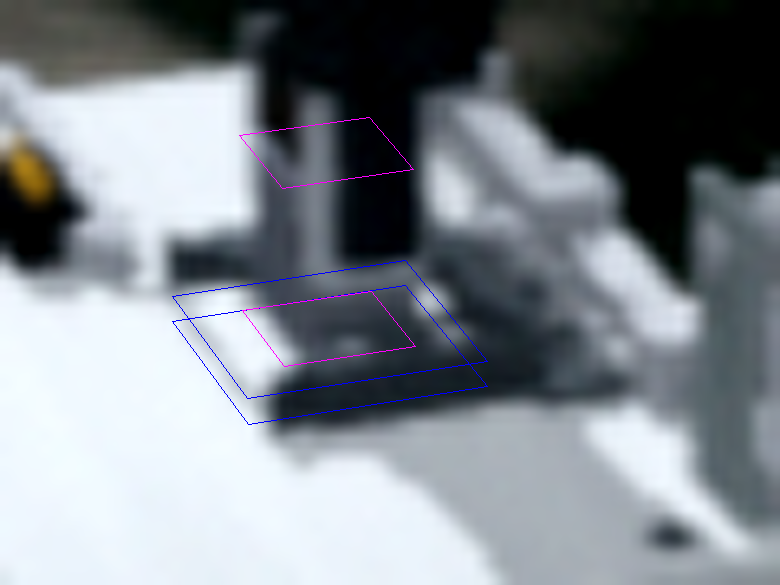

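Request:
{"api": "play_rows", "payload": {
  "plan": [-1.5,0,0,0,0,0,0,0,0,0,0,0]
}}

```text
clock: 12.48
eef_pos: [0.4904, -0.0263, 0.0391]
tool_rot: [0.022, 1.0, 0.0, -0.003]
ft_force: [-8.7, 0.2, 8.0]
grip_width: 0.0226
```

The carrier is solid against the back stop: 8.7 N, no travel. I'll ease off and let go.

Request:
{"api": "play_rows", "payload": {
  "plan": [2,0,-0.4,0,0,0,0,0,0,0,0,0]
}}

```text
clock: 12.72
eef_pos: [0.4902, -0.0263, 0.0392]
tool_rot: [0.022, 1.0, 0.0, -0.001]
ft_force: [-4.3, 1.1, 0.8]
grip_width: 0.0224
```

Request:
{"api": "play_rows", "payload": {
  "plan": [0,0,0,0,0,0,0,0,0,0,0,0,0,0,0,0,0,0,0,0,0,0,0,0,0,0,0,0,0,0],
  "hand": 52
}}

```text
clock: 13.35
eef_pos: [0.4917, -0.0264, 0.0397]
tool_rot: [0.022, 1.0, -0.0, 0.0]
ft_force: [0.2, 0.4, 1.0]
grip_width: 0.0446
```

Request:
{"api": "play_rows", "payload": {
  "plan": [0,0,-20,0,0,0,0,0,-40,0,0,0,0,0,-40,0,0,0,40,0,0,0,0,0,40,0,0,0,0,0,0,0,0,0,0,0]
}}

```text
clock: 14.1
eef_pos: [0.4083, -0.0227, 0.1393]
tool_rot: [0.022, 1.0, 0.0, -0.001]
ft_force: [0.4, -0.5, 0.1]
grip_width: 0.0444
```

```bash
python3 - <<'E'
from ov import *
o=bot.get_obs();print(o['clock'],o['eef_pos'],o['grip_width'],o['ft_force'])
for n,org in [('scene',(489.0,-6.2)),('top',(489.3,-2.6))]:
    c=bot.camera(n);np.savez(n+'8.npz',**c)
    roi=(185,240,220,310) if n=='scene' else (205,285,165,285)
    overlay(c,org,-2.55,[],roi,{'scene':8.5,'top':6.5}[n],f'pics/{n}8.png')
E
```

```text
14.1 [ 0.40829065 -0.02269295  0.13930382] 0.04444988697786375 [ 0.4066855  -0.49991381  0.12305078]
```

View pics/scene8.png

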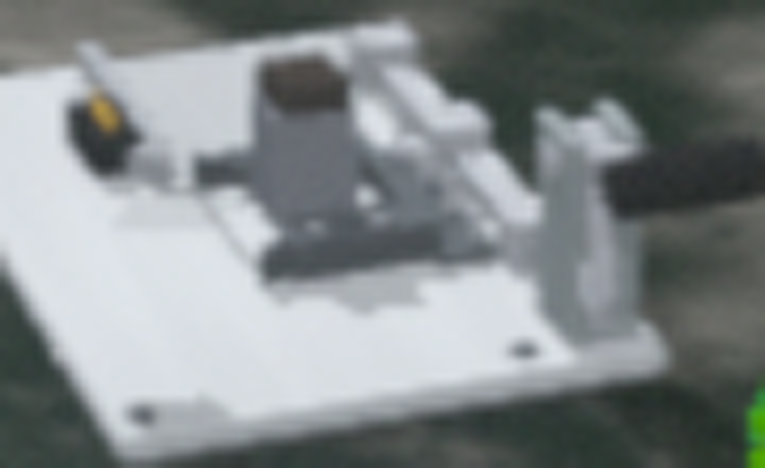

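View pics/top8.png

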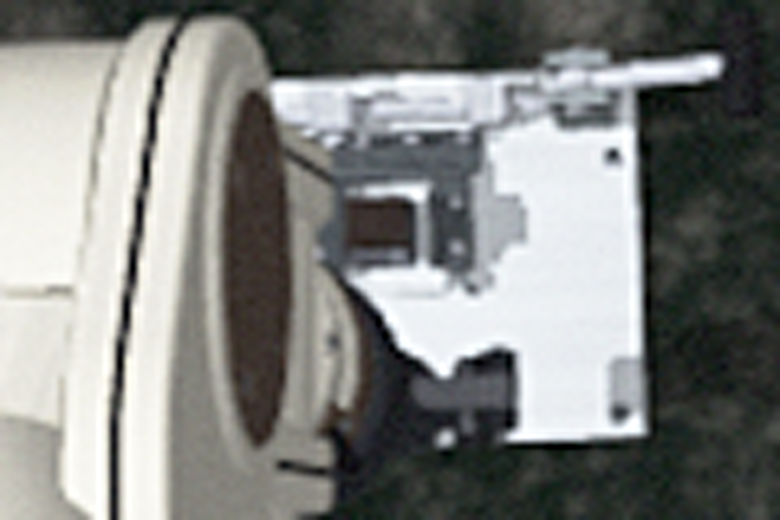

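```bash
python3 - <<'E'
from ov import *
def rel(x,z=55):return [(x-12,x+12,-34,-10,z,(0,255,255)),(x-22,x+22,-44,0,13,(255,0,0))]
for n,org,roi in [('top',(489.3,-2.6),(215,265,205,260)),('scene',(489.0,-6.2),(185,225,235,290))]:
    c=dict(np.load(n+'8.npz'));overlay(c,org,-2.55,[(-12,12,-32,-12,55,(0,255,255)),(-22,22,-44,0,13,(255,0,0)),(22,30,-46,2,21,(0,0,255))]+lips(),roi,14,f'pics/{n}8o.png')
    p,r,cc=cloud(c,np.ones(c['range_z'].shape,bool));yw=np.radians(-2.55)
    f=(p[:,:2]*1000-org)@np.array([[np.cos(yw),-np.sin(yw)],[np.sin(yw),np.cos(yw)]])
    m=(p[:,2]>.0525)&(p[:,2]<.058)&(np.abs(f[:,0])<25)&(np.abs(f[:,1]+22)<25);print(n,m.sum(),f[m].mean(0),f[m].min(0),f[m].max(0),np.median(p[m,2]))
    q=(p[:,2]>.06)&(p[:,2]<.1)&(f[:,1]<-125)&(f[:,1]>-170)&(f[:,0]>10)&(f[:,0]<70);print('handle',q.sum(),np.percentile(p[q],[3,50,97],axis=0).round(4).tolist())
E
```

```text
top 61 [ -1.19016653 -22.31699496] [ -9.96960203 -32.49092802] [  8.13245899 -12.45716004] 0.05581755384926912
handle 158 [[0.5131, -0.1735, 0.069], [0.5319, -0.1626, 0.082], [0.5496, -0.1339, 0.0867]]
scene 47 [ -0.38859434 -23.6971295 ] [ -9.57039359 -34.96395712] [10.46025729 -9.71290625] 0.055434601364679315
handle 140 [[0.5132, -0.1781, 0.0714], [0.53, -0.1739, 0.0811], [0.5498, -0.1627, 0.0857]]
```

View pics/top8o.png

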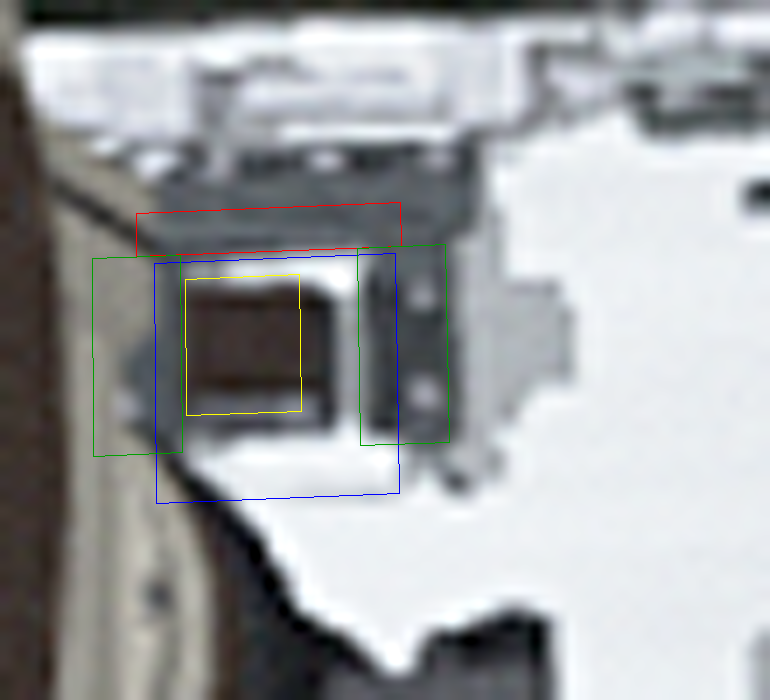

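View pics/scene8o.png

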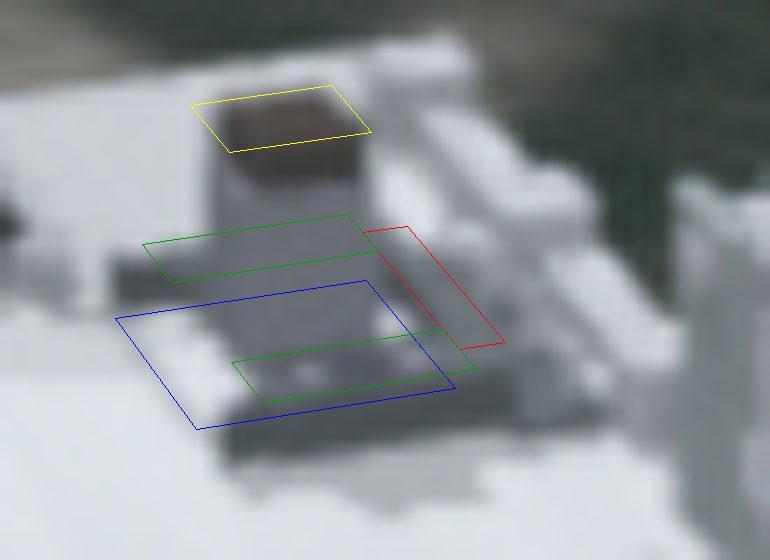

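In the top zoom the relay sits in the middle of the pocket with the flange at the stop, apart from a grey strip about 2 mm wide, which fits the stop's front face. I'll check with a light push from closed fingers.

Request:
{"api": "play_rows", "payload": {
  "plan": [-15,0,30,0,0,0,-15,0,30,0,0,0,-14,0,30,0,0,0,0,0,14,0,0,0,0,0,0,0,0,0],
  "hand": 0
}}

```text
clock: 14.82
eef_pos: [0.4547, -0.0247, 0.0346]
tool_rot: [0.022, 1.0, 0.0, -0.002]
ft_force: [-0.6, -0.2, -0.2]
grip_width: 0.0002
```

Request:
{"api": "play_rows", "payload": {
  "plan": [-4,0,0,0,0,0,-4,0,0,0,0,0,-1,0,0,0,0,0,0,0,0,0,0,0]
}}

```text
clock: 15.32
eef_pos: [0.4649, -0.0252, 0.0361]
tool_rot: [0.022, 1.0, -0.0, 0.0]
ft_force: [-0.0, 1.1, -0.7]
grip_width: -0.0003
```

Request:
{"api": "play_rows", "payload": {
  "plan": [-1,0,0,0,0,0,-1,0,0,0,0,0,0,0,0,0,0,0]
}}

```text
clock: 15.7
eef_pos: [0.4666, -0.0253, 0.0356]
tool_rot: [0.022, 1.0, -0.0, -0.0]
ft_force: [0.9, 0.4, -0.3]
grip_width: 0.0002
```

Request:
{"api": "play_rows", "payload": {
  "plan": [-1,0,0,0,0,0,-1,0,0,0,0,0,0,0,0,0,0,0]
}}

```text
clock: 16.08
eef_pos: [0.4667, -0.0253, 0.0351]
tool_rot: [0.022, 1.0, 0.0, -0.002]
ft_force: [-4.9, 0.3, 3.3]
grip_width: 0.0001
```

The carrier was already hard against the stop: 4.9 N with no travel, so it is home. Next is the lever.

Request:
{"api": "play_rows", "payload": {
  "plan": [6,0,-2,0,0,0,14,0,-10,0,0,0,0,0,-40,0,0,0,0,0,-50,0,0,0,0,0,-13,0,0,0,0,0,0,0,0,0]
}}

```text
clock: 16.82
eef_pos: [0.4497, -0.0245, 0.1515]
tool_rot: [0.022, 1.0, -0.0, 0.002]
ft_force: [0.7, -0.3, -0.1]
grip_width: -0.0005
```

```bash
python3 - <<'E'
from ov import *
o=bot.get_obs();print(o['clock'],o['eef_pos']);rows([.531,-.168,.125],87.45,o=o)
for n,org in [('top',(489.3,-2.6)),('scene',(489.0,-6.2))]:
    c=dict(np.load(n+'0.npz'));p,r,cc=cloud(c,np.ones(c['range_z'].shape,bool))
    q=(p[:,0]>.46)&(p[:,0]<.62)&(p[:,1]<-.18)&(p[:,1]>-.25)&(p[:,2]>.02);print(n,q.sum(),p[q].max(0),p[q].min(0))
c=bot.camera('scene')
overlay(c,(489.0,-6.2),-2.55,[],(180,250,210,310),7.5,'pics/s9.png')
E
```

```text
16.825 [ 0.44965553 -0.0245131   0.15151381]
tool shift [ -87.5 -139.8   26.8] len 167.1 yaw now 87.49 tilt 0.2 turn z 0.0007
top 608 [ 0.61982267 -0.21271968  0.06362843] [ 0.51795833 -0.2499124   0.02007991]
scene 285 [ 0.61956213 -0.18003187  0.07724172] [ 0.51782376 -0.24999751  0.02274644]
```

View pics/s9.png

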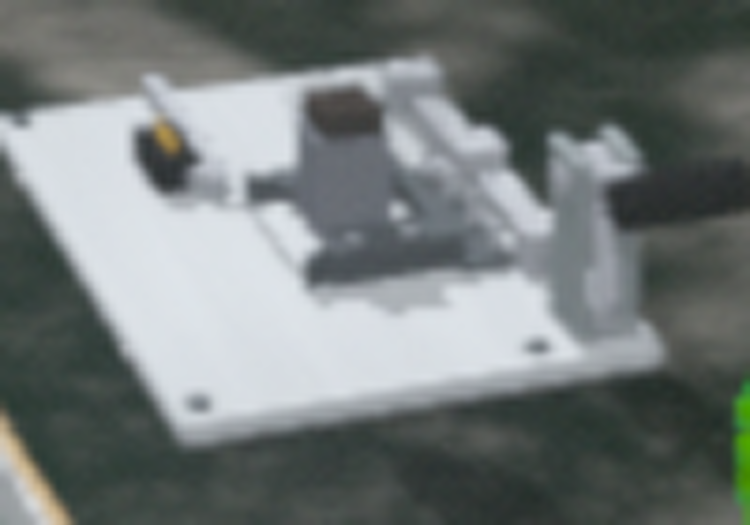

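The carrier stands upright in the pocket (zoom (345,180)). The tray begins at y −0.213 and is 64 mm high, so the closed fingers clear it. Moving above the handle.

Request:
{"api": "play_rows", "payload": {
  "plan": [-22,-35,0,0,0,0,-22,-35,0,0,0,0,-22,-35,7,0,0,0,-21.5,-35,20,0,0,0,0,0,0,0,0,0,0,0,0,0,0,0]
}}

```text
clock: 17.62
eef_pos: [0.5284, -0.1676, 0.1217]
tool_rot: [0.022, 1.0, 0.001, -0.002]
ft_force: [0.7, 0.1, -0.0]
grip_width: 0.0003
```

```bash
python3 - <<'E'
from ov import *
o=bot.get_obs();print(o['clock'],o['eef_pos'],o['ft_force'])
c=bot.camera('scene');a=c['frame'][150:250,230:350];cv2.imwrite('pics/s10.png',cv2.resize(a,None,fx=6,fy=6,interpolation=2))
E
```

```text
17.625 [ 0.52839996 -0.16759402  0.1216753 ] [ 0.73747962  0.10575109 -0.04118657]
```

View pics/s10.png

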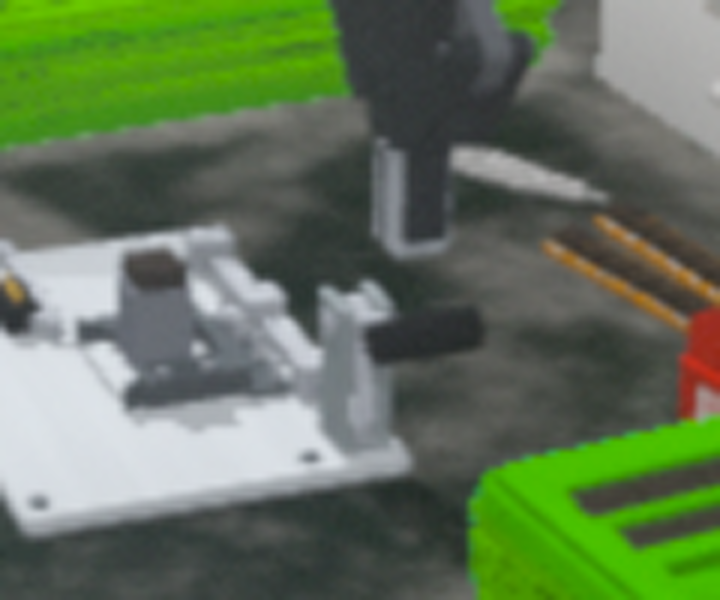

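The tip hangs about 26 mm above the handle (zoom (425,245) over (425,330)). First stroke.

Request:
{"api": "play_rows", "payload": {
  "plan": [-2,0,10,0,0,0,0,0,12,0,0,0,0,0,6,0,0,0,0,0,6,0,0,0,0,0,6,0,0,0,0,0,6,0,0,0,0,0,6,0,0,0,0,0,6,0,0,0,0,0,4,0,0,0,0,0,0,0,0,0]
}}

```text
clock: 18.92
eef_pos: [0.533, -0.1702, 0.0629]
tool_rot: [0.022, 1.0, -0.002, 0.002]
ft_force: [-0.7, -4.1, 6.0]
grip_width: 0.0001
```

Request:
{"api": "play_rows", "payload": {
  "plan": [0,0,3,0,0,0,0,0,3,0,0,0,0,0,0,0,0,0]
}}

```text
clock: 19.3
eef_pos: [0.5331, -0.1695, 0.057]
tool_rot: [0.022, 1.0, -0.001, 0.002]
ft_force: [-0.9, -2.4, 6.5]
grip_width: 0.0002
```

Request:
{"api": "play_rows", "payload": {
  "plan": [0,0,2.5,0,0,0,0,0,0,0,0,0,0,0,0,0,0,0]
}}

```text
clock: 19.68
eef_pos: [0.5331, -0.1691, 0.0546]
tool_rot: [0.022, 1.0, -0.001, 0.002]
ft_force: [-0.6, -1.8, 6.4]
grip_width: -0.0001
```

Still 6.4 N of spring, no stop yet. A little more.

Request:
{"api": "play_rows", "payload": {
  "plan": [0,0,2,0,0,0,0,0,0,0,0,0]
}}

```text
clock: 19.92
eef_pos: [0.5332, -0.1691, 0.0542]
tool_rot: [0.022, 1.0, -0.001, 0.002]
ft_force: [-4.5, -0.4, 16.2]
grip_width: -0.0002
```

Request:
{"api": "play_rows", "payload": {
  "plan": [0,0,2,0,0,0,0,0,0,0,0,0]
}}

```text
clock: 20.18
eef_pos: [0.5333, -0.1692, 0.054]
tool_rot: [0.022, 1.0, -0.001, 0.003]
ft_force: [-7.3, 0.4, 27.7]
grip_width: -0.0002
```

```bash
python3 - <<'E'
from ov import *
o=bot.get_obs();print(o['clock'],o['eef_pos'],o['ft_force'])
c=bot.camera('scene');a=c['frame'][165:250,210:330];cv2.imwrite('pics/s11.png',cv2.resize(a,None,fx=6.5,fy=6.5,interpolation=2))
E
```

```text
20.175 [ 0.53329545 -0.16915315  0.05402541] [-7.26717407  0.42666387 27.65264901]
```

View pics/s11.png

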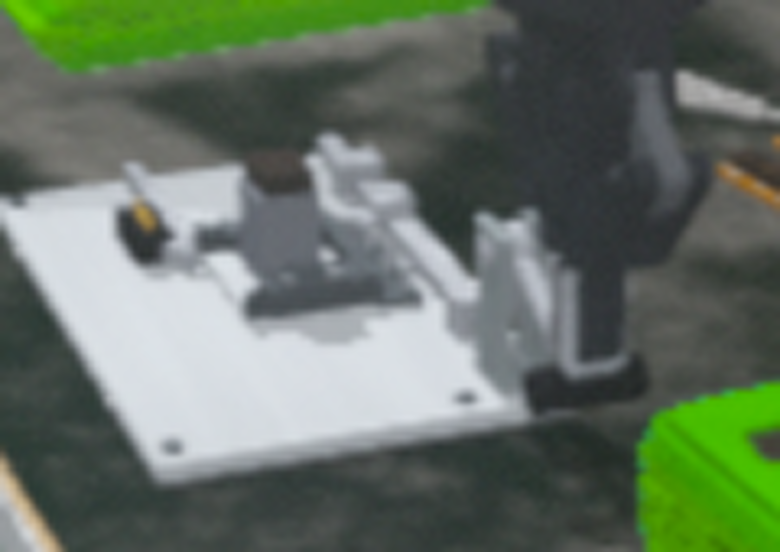

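The lever is on its stop at 27 N and the carrier has moved about 20 mm. Raising.

Request:
{"api": "play_rows", "payload": {
  "plan": [0,0,-8,0,0,0,0,0,-10,0,0,0,0,0,-12,0,0,0,0,0,-12,0,0,0,0,0,-14,0,0,0,0,0,0,0,0,0,0,0,0,0,0,0]
}}

```text
clock: 21.1
eef_pos: [0.5314, -0.1681, 0.1046]
tool_rot: [0.022, 1.0, 0.0, -0.001]
ft_force: [-0.3, -0.8, 0.9]
grip_width: 0.0002
```

```bash
cat > chk.py <<'E'
from ov import *
import sys
k=sys.argv[1]
o=bot.get_obs();print(o['clock'],o['eef_pos'],o['ft_force'])
c=bot.camera('scene');np.savez(f'scene_{k}.npz',**c);a=c['frame'][165:250,210:330];cv2.imwrite(f'pics/s{k}.png',cv2.resize(a,None,fx=6.5,fy=6.5,interpolation=2))
org=(489.0,-6.2);yw=np.radians(-2.55)
def F(p):return (p[:,:2]*1000-org)@np.array([[np.cos(yw),-np.sin(yw)],[np.sin(yw),np.cos(yw)]])
p,r,cc=cloud(c,np.ones(c['range_z'].shape,bool));f=F(p)
m=(p[:,2]>.0525)&(p[:,2]<.058)&(np.abs(f[:,0])<25)&(f[:,1]>-50)&(f[:,1]<70);print('relay',m.sum(),f[m].mean(0),np.median(p[m,2]))
q=(p[:,2]>.02)&(p[:,2]<.088)&(f[:,1]<-145)&(f[:,1]>-185)&(f[:,0]>20)&(f[:,0]<72)&(c['frame'][r,cc].max(1)<90);print('handle',q.sum(),p[q].max(0),p[q].min(0))
E
python3 chk.py 12
```

```text
21.1 [ 0.53137238 -0.16812873  0.10458718] [-0.26433577 -0.75855777  0.87966446]
relay 46 [ 0.15204021 -3.27704843] 0.054887172605342566
handle 139 [ 0.55177516 -0.16408686  0.0867552 ] [ 0.51251677 -0.179025    0.07055246]
```

View pics/s12.png

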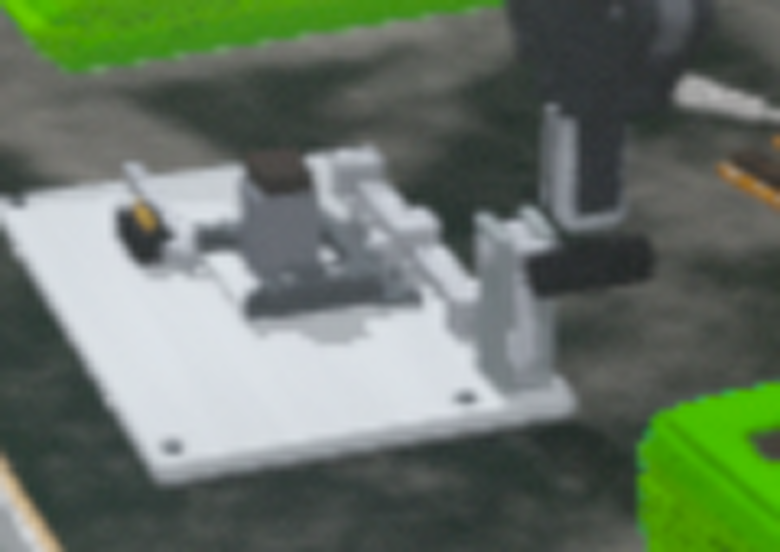

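The relay moved 20.4 mm and the handle is fully up. Second stroke.

Request:
{"api": "play_rows", "payload": {
  "plan": [0,0,8,0,0,0,0,0,6,0,0,0,0,0,6,0,0,0,0,0,6,0,0,0,0,0,6,0,0,0,0,0,6,0,0,0,0,0,5,0,0,0,0,0,5,0,0,0,0,0,4,0,0,0,0,0,0,0,0,0,0,0,0,0,0,0]
}}

```text
clock: 22.52
eef_pos: [0.5328, -0.169, 0.0544]
tool_rot: [0.022, 1.0, -0.001, 0.001]
ft_force: [-1.1, -2.2, 9.5]
grip_width: 0.0002
```

Request:
{"api": "play_rows", "payload": {
  "plan": [0,0,2.5,0,0,0,0,0,0,0,0,0]
}}

```text
clock: 22.78
eef_pos: [0.5329, -0.169, 0.0541]
tool_rot: [0.022, 1.0, -0.001, 0.002]
ft_force: [-6.2, -2.4, 23.3]
grip_width: 0.0001
```

Request:
{"api": "play_rows", "payload": {
  "plan": [0,0,-8,0,0,0,0,0,-10,0,0,0,0,0,-12,0,0,0,0,0,-12,0,0,0,0,0,-13,0,0,0,0,0,0,0,0,0,0,0,0,0,0,0]
}}

```text
clock: 23.65
eef_pos: [0.5314, -0.1682, 0.1051]
tool_rot: [0.022, 1.0, 0.0, -0.001]
ft_force: [-0.7, -0.6, -0.1]
grip_width: -0.0002
```

```bash
python3 chk.py 13
```

```text
23.65 [ 0.53141584 -0.16815111  0.10513019] [-0.67265588 -0.64914172 -0.09624185]
relay 47 [ 0.29613313 16.48852473] 0.05496978115760304
handle 140 [ 0.55296711 -0.16586189  0.08683228] [ 0.51289481 -0.17983409  0.07045301]
```

View pics/s13.png

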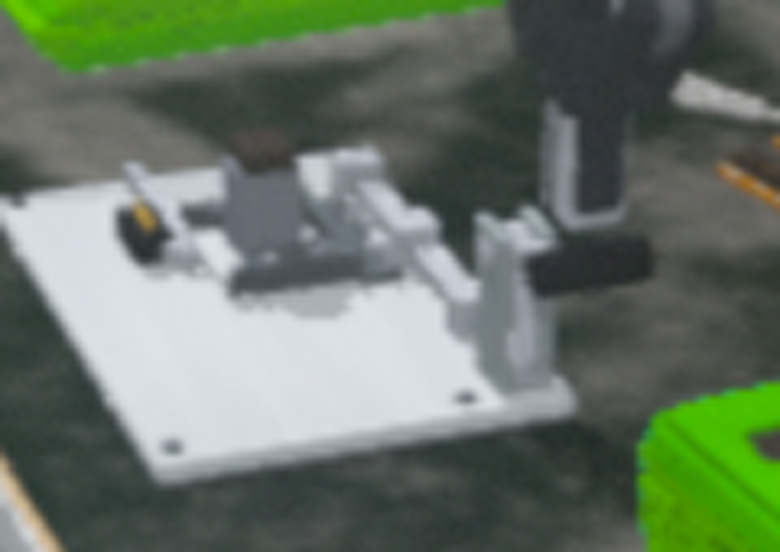

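Station 2: the relay moved another 19.8 mm and the lever is up. Third stroke.

Request:
{"api": "play_rows", "payload": {
  "plan": [0,0,8,0,0,0,0,0,6,0,0,0,0,0,6,0,0,0,0,0,6,0,0,0,0,0,6,0,0,0,0,0,6,0,0,0,0,0,5,0,0,0,0,0,5,0,0,0,0,0,4,0,0,0,0,0,2,0,0,0,0,0,0,0,0,0]
}}

```text
clock: 25.08
eef_pos: [0.5329, -0.1689, 0.0542]
tool_rot: [0.022, 1.0, -0.001, 0.002]
ft_force: [-3.3, -1.3, 17.6]
grip_width: 0.0001
```

Request:
{"api": "play_rows", "payload": {
  "plan": [0,0,1,0,0,0,0,0,0,0,0,0]
}}

```text
clock: 25.32
eef_pos: [0.533, -0.1689, 0.0541]
tool_rot: [0.022, 1.0, -0.001, 0.002]
ft_force: [-4.4, -0.1, 22.1]
grip_width: -0.0003
```

Request:
{"api": "play_rows", "payload": {
  "plan": [0,0,-8,0,0,0,0,0,-10,0,0,0,0,0,-12,0,0,0,0,0,-12,0,0,0,0,0,-20,0,0,0,0,0,-40,0,0,0,0,0,-30,0,0,0,0,0,0,0,0,0,0,0,0,0,0,0]
}}

```text
clock: 26.45
eef_pos: [0.531, -0.1678, 0.1816]
tool_rot: [0.022, 1.0, 0.0, -0.001]
ft_force: [-0.3, -0.0, -0.5]
grip_width: 0.0
```

```bash
python3 chk.py 14; python3 - <<'E'
from ov import *
c=bot.camera('top');a=c['frame'][190:310,150:430];cv2.imwrite('pics/t14.png',cv2.resize(a,None,fx=2.8,fy=2.8,interpolation=2))
for q in ['loupe','jar']:
    for n in ['scene','top']:
        if n=='scene':bot.camera(n)
        cc=bot.camera(n)
        for o in bot.outline_of(q,n)[:2]:
            p,_,_=cloud(cc,o['mask']);print(q,n,round(o['p'],2),np.median(p,0).round(3))
E
```

```text
26.45 [ 0.53097601 -0.16783331  0.18155084] [-0.28352682 -0.04521445 -0.47071542]
relay 44 [ 0.47695474 35.24765209] 0.05525031804454544
handle 140 [ 0.55090186 -0.16363717  0.08632298] [ 0.5128307 -0.1811689  0.069768 ]
loupe scene 0.62 [ 0.42  -0.388  0.023]
loupe scene 0.2 [ 0.482 -0.053  0.009]
loupe top 0.49 [ 0.423 -0.372  0.025]
jar scene 0.62 [ 0.463 -0.486  0.033]
jar top 0.7 [ 0.467 -0.469  0.038]
```

View pics/s14.png

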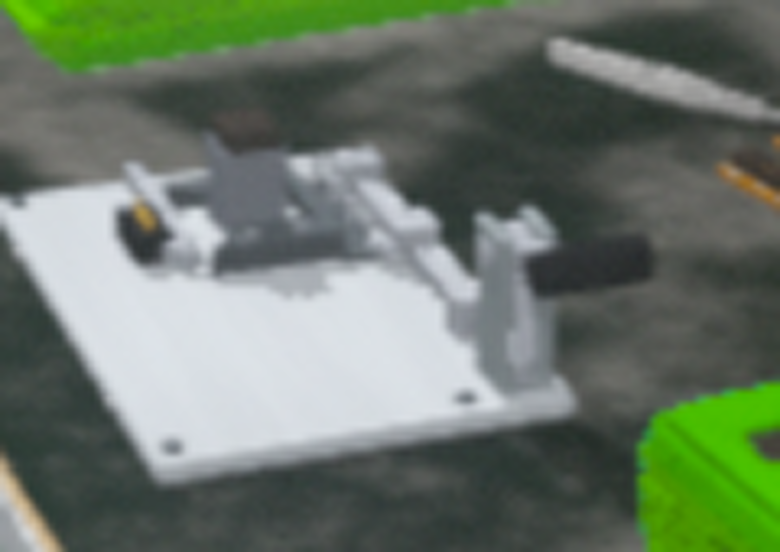

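View pics/t14.png

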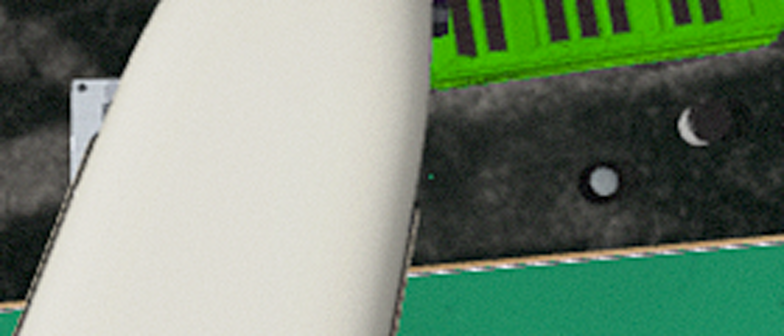

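The relay has moved 58.9 mm in all by camera, which is station 3 in front of the probe block. The lever is up, the arm is clear, and the loupe and jar haven't moved.

```bash
python3 -c "
from workcell import bot
print(bot.job_done(), bot.get_obs()['clock'])"
```

```text
the job is handed in; nothing more can be done
the job is handed in; nothing more can be done
```

The carrier is at the third station in front of the probe block. I handed the job in at about 27 s of the 66 s allowed. No verdict was reported, so success rests on my own checks.

- **Loading:** I gripped the carrier by its stem, turned it to the feeder's angle, lowered it onto the apron and slid it under the lips. It stopped hard against the back stop (about 9 N, no more travel), and I let it go. A light push with closed fingers afterwards met an immediate stop at about 5 N, so I took it as home.
- **Strokes:** I pressed the lever three times to its stop, with 22–28 N at the bottom of each. After each one it was seen fully up again.

Last checks:
- **Carrier travel:** by camera it moved 20.4, 19.8 and 18.8 mm, 58.9 mm in all. That is 1 mm under the nominal 60 and inside the 4 mm tolerance.
- **Carrier position:** it looked upright. Its top was at the right height, and its front-to-back position had changed by less than 1 mm since loading.
- **Bystanders:** the loupe and jar were within 1 mm of where they started.
- **Weak points:** the two cameras disagreed by about 3.5 mm sideways, so I only compared positions within one camera. In the final top view the arm hid the carrier, so its end position rests on the scene camera alone.

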